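Complete the union set and turn the inspection camera on it

ROBOT

A 6-joint arm with a two-finger parallel gripper is mounted at the origin on the work surface; the furniture and walls round the work are solid. World frame = base frame: x ahead of the robot, y to its left, z up, the work surface at z = 0. Lengths are in m, angles in rad, forces in N, time in s.
With the tool pointing down it reaches from about 0.3 to 0.95 m from the base axis. Payload 3.1 kg.
Tool frame: the origin (TCP) lies between the finger pads; the fingertips stand bot.nose_length ahead of it and the grasp point (between the pads) lies 8 mm behind it (bot.nose_length is the distance from the TCP to the fingertips, in m); z points along the fingers, y is the line along which they close (so a half turn about z gives the same grasp; the last joint's range is limited). The gripper opens to 85 mm and grips with 20 to 120 N. Pads are 22 mm wide; open, the fingers measure 114 mm over their backs; the gripper's body (76 mm by 85 mm) begins 54 mm behind the grasp point. The pads swing forward as they close: fully open they stand 13 mm farther back than shut.
Start: joints at [-1.212, 0.308, 1.634, -0, 1.2, -0.07], TCP at [0.26, -0.568, 0.204] pointing down, gripper open.
Joint ranges: [-3.06, 3.06], [-0.79, 1.96], [0.05, 2.63], [-1.19, 4.34], [0.05, 2.64], [-2.94, 2.94]. Speed limits (rad/s): [2.79, 2.79, 3.14, 3.14, 3.14, 3.14].

INTERFACE

Orientations are given as [roll, pitch, yaw] about the fixed x, y, z axes, in that order (R = Rz(yaw) Ry(pitch) Rx(roll)).
In Python, from bench import bot gives the robot as it stands.
- The arm moves only by the shell command python3 -m inch 'ROWS'. ROWS is JSON, a list of rows, each a list of 5 numbers: the gripper's target within -1 to 1 (fully open at 1, half-way at 0, shut at -1), then the shift along the world's x, y, z in mm, then the turn about the world's z in rad. A call has exactly 10 rows; each row is the pose to reach, as a shift and turn from the pose commanded when the call began; what a row does not reach only later rows make up. A row lasts 1/8 s, in which the tool goes at most 62.5 mm and 10.7 degrees, less where a joint would pass 70% of its speed; a pose out of reach is approached as far as the arm can. A call with a gripper value outside its range is refused whole. The fingers move at their own pace and stop on an object; the grip force is fixed at half the most. Time passes only in rows, so rows that repeat a pose let the fingers close, or fill a call up. It gives the time, the measured TCP pose, the force, the opening and the grip force at its end, in the units of the state.
- bot.get_obs(): the state, without advancing time (a new reading comes with each control period).
- bot.camera(name): name is "side" or "top" or "wrist"; returns a dict with "color" (384x512x3 uint8, red, green, blue), "range_z" (384x512 float32, m along the optical axis (not along the pixel's ray), 0 where there is no reading), "fx", "fy", "cx", "cy" (pixels), "k1" (the pictures are not rectified: a ray, as slopes to the right and down, at radius r is drawn at 1 + k1 r^2 times it, then the intrinsics apply), "rvec" (rotation vector, rad) and "tvec" (3), from world to camera coordinates, as OpenCV has them. Camera axes: x right, y down, z forward; pixel columns grow to the right and rows downward; lengths in m; the calibration is good to about 2 mm. A picture is of the moment at which its call begins.
- bot.job_done(): hands the job in; it is judged then, once.
Trained networks look in a picture, given as the dict that the camera call returned (one of the last four; its "shot" number tells which), for a name from the list of things; names that differ only in an ending like _2 or _b are one class to them, and where a whole thing is asked for, a point or a joint stands for the part that bears it (a point fixed in the world has none). Each returns a list of dicts, best first, with "score" (0 to 1); they miss things now and then, are a little off and sometimes report something else, mostly with a low value. They report only what shows in the picture. A call takes as long as a camera call. They do not tell look-alikes from the thing itself.
- bot.look_for(picture, thing): "xy" ([column, row] in pixels, amid what is visible of it).
- bot.pinpoint(picture, thing): "xy" ([column, row] in pixels: a listed point, or the origin of a listed thing).
The state is a dict: "time": time; "qpos": joint angles; "qvel": joint speeds; "joint_torque": joint torques, N m; "position": TCP position; "ee_rot": TCP orientation; "wrist_force": force on the tool from outside, world axes, zero at the start; "moment": the same for the moment, N m; "opening": opening from 0.0 (shut) to 1.0 (fully open); "grip_force": force on a finger pad.
Only numpy, scipy, OpenCV 4.12 (cv2) and the standard library are available. Lean on these libraries where they do the work, as an engineer would, in place of code of your own. Each camera call takes 0.05 s, during which the arm holds its last target. There are 200 camera calls.

TASK

Stand the two loose brass unions (the long ones with a pipe tailpiece, not the bare nut) upright, nut down, in the two empty cells of the divided box, one in each; leave the union already in the box and the bare nut where they are. Then push the camera's joystick straight sideways, almost to its stop, towards the side of the console on which the box stands, and hold it there for two seconds while the camera records the full set; do not swing it to the other side. Finally let the stick come back upright to its centre.

Things in the scene. Friction and masses are not known exactly. Their poses are not given: they have to be found in the camera images.
- union_a: loose brass pipe union standing upright on a flat card: hexagon nut below (29 x 33 mm, 19 mm high with its shoulder), round tailpiece above (20 mm diameter, from 26 to 50 mm height); 50 mm high, about 90 g. Origin at the centre of its underside, z up along the tailpiece.
- union_b: second loose union, same shape and origin as union_a, also on the card.
- union_c: third union, same shape, already standing in the end cell cell_right of the divided box; leave it there.
- nut_1: bare brass hexagon nut, 29 x 33 x 16 mm, lying on the card between the loose unions; origin at the centre of its underside. Leave it.
- card: thin cardboard sheet, 150 x 200 x 4 mm, fixed to the bench, on one side (left or right) of the console, the box being on the other; origin at the centre of its underside, long side along its y.
- divided_box: open plywood box fixed to the bench, 64 (x) x 184 (y) x 30 mm high, floor and walls 4 mm thick, two cross walls as high as the rim making three cells in a row along its y, each 56 x 56 mm inside, pitch 60 mm. Origin at the centre of its underside; x away from the robot, y along the row.
- cell_left (a point): centre of the cell floor (4 mm above the bench) at the box's +y end; empty at the start.
- cell_middle (a point): centre of the floor of the middle cell; empty at the start.
- cell_right (a point): centre of the floor of the cell at the box's -y end; holds union_c at the start.
- console: low grey joystick console fixed to the bench, 116 (x) x 106 (y) mm, top 44 mm high (a round 68 mm collar on it 48 mm), stick in its centre. Origin at the centre of its underside; x away from the robot, y to its left. About 0.3 m behind it stands the inspection camera on a column 0.40 m high (base 110 mm diameter), looking towards the robot when the stick is centred; keep clear of it.
- stick_knob (a point): middle of the stick's black pear-shaped knob at its widest (28 mm diameter; knob from 20 mm below to 16 mm above this point), 80 mm from the pivot; the pivot lies on the console's axis 48 mm above the bench, so upright the point is 128 mm above the bench. Below the knob a steel shaft of 10 mm diameter and a rubber boot on the console.
- stick_side (a joint): sideways tilt of the stick (rad): 0 upright, positive leans to the console's +y (left), negative to its -y (right), stops at +-0.44. A spring centres it: about 5 N at the knob holds it at 0.4. The camera head turns the same way by 1.8 times this angle.
- stick_fore (a joint): fore-and-aft tilt of the same stick (rad): 0 upright, positive leans to the console's +x (away from the robot), same spring and stops; it turns nothing.
Things that resemble listed ones, but are neither listed nor needed, are in the scene too. What is shaped like the union_a but grey is not meant.

How it is judged:
On the way, in this order (a step that is already met when the one before it is completed fails the run):
1. all three cells hold one upright union each, resting on the floor (horizontal distance between union_c and cell_right below 0.025 m and z of union_c in the frame of divided_box between 0 and 0.01 m and angle between union_c's own z axis and vertical below 0.15 rad and linear speed of union_c below 0.03 m/s and (((horizontal distance between union_a and cell_left below 0.025 m and z of union_a in the frame of divided_box between 0 and 0.01 m and angle between union_a's own z axis and vertical below 0.15 rad and linear speed of union_a below 0.03 m/s) and (horizontal distance between union_b and cell_middle below 0.025 m and z of union_b in the frame of divided_box between 0 and 0.01 m and angle between union_b's own z axis and vertical below 0.15 rad and linear speed of union_b below 0.03 m/s)) or ((horizontal distance between union_b and cell_left below 0.025 m and z of union_b in the frame of divided_box between 0 and 0.01 m and angle between union_b's own z axis and vertical below 0.15 rad and linear speed of union_b below 0.03 m/s) and (horizontal distance between union_a and cell_middle below 0.025 m and z of union_a in the frame of divided_box between 0 and 0.01 m and angle between union_a's own z axis and vertical below 0.15 rad and linear speed of union_a below 0.03 m/s)))), for 0.2 s.
2. the stick is held tilted sideways towards the box's side by more than 0.28 rad (fore-and-aft tilt under 0.2 rad) for 1.5 s, with the set in its cells (all of step 1 and value of joint stick_fore between -0.2 and 0.2 rad and ((y of divided_box in the frame of console above 0 m and value of joint stick_side above 0.28 rad) or (y of divided_box in the frame of console below 0 m and value of joint stick_side below -0.28 rad))), for 1.5 s.
At the end, for the whole second after the job is handed in: union_c still in cell_right and one loose union in each of the other two cells, each within 25 mm of its cell's centre, on the cell floor (underside less than 10 mm above the box's underside), within 0.15 rad of upright and at rest; the stick back within 0.06 rad of its centre both ways (all of step 1 and value of joint stick_side between -0.06 and 0.06 rad and value of joint stick_fore between -0.06 and 0.06 rad); the robot touches nothing.
It fails at once if the stick is swung more than 0.28 rad to the side away from the box ((y of divided_box in the frame of console above 0 m and value of joint stick_side below -0.28 rad) or (y of divided_box in the frame of console below 0 m and value of joint stick_side above 0.28 rad)).
It fails at once if the union already in the box is taken out of its cell (horizontal distance between union_c and cell_right above 0.03 m or z of union_c in the frame of divided_box above 0.03 m).
It also fails if it takes over 72 s, if anything falls off the work surface, if the arm or the gripper's body presses on something with over 40 N, if the wrist force passes 120 N, or if a joint passes its speed limit or range.

## Working session

There is one attempt and no reset: what is moved stays moved. The work goes in short steps, Python scripts to look and compute and a shell command to move; the robot and the scene stay as the last step left them, time stands still between calls to the robot, and variables do not carry over. Pictures are saved under pics/ and viewed, at most 10 in all, crops included, and the job is handed in when it is done.

```bash
mkdir -p pics; ls
cat > h.py <<'E'
import numpy as np, cv2
from bench import bot
def ray(p,uv):
    x=np.array([(uv[0]-p['cx'])/p['fx'],(uv[1]-p['cy'])/p['fy']]); s=x.copy()
    for _ in range(20): s=x/(1+p['k1']*(s@s))
    R=cv2.Rodrigues(np.array(p['rvec'],float))[0]; t=np.array(p['tvec'],float).ravel()
    return R,t,np.array([s[0],s[1],1.])
def at_z(p,uv,z):
    R,t,d=ray(p,uv); c=-R.T@t; w=R.T@d
    return c+w*(z-c[2])/w[2]
def at_range(p,uv):
    R,t,d=ray(p,uv); u,v=int(round(uv[0])),int(round(uv[1]))
    r=p['range_z'][max(v-1,0):v+2,max(u-1,0):u+2]; r=r[r>0]
    return R.T@(d*np.median(r)-t) if len(r) else None
def cloud(p):
    H,W=p['range_z'].shape; u,v=np.meshgrid(np.arange(W),np.arange(H))
    x=np.stack([(u-p['cx'])/p['fx'],(v-p['cy'])/p['fy']],-1); s=x.copy()
    for _ in range(20): s=x/(1+p['k1']*(s**2).sum(-1,keepdims=True))
    R=cv2.Rodrigues(np.array(p['rvec'],float))[0]; t=np.array(p['tvec'],float).ravel()
    z=p['range_z'][...,None]; P=np.concatenate([s*z,z],-1)
    P=(P-t)@R; P[p['range_z']<=0]=np.nan
    return P
def save(p,n,crop=None,k=1):
    im=p['color'][...,::-1]
    if crop: im=im[crop[1]:crop[3],crop[0]:crop[2]]
    cv2.imwrite('pics/'+n,cv2.resize(np.ascontiguousarray(im),None,fx=k,fy=k,interpolation=cv2.INTER_CUBIC))
E
python3 - <<'E'
from h import *
np.set_printoptions(precision=3,suppress=True)
print(bot.get_obs(),bot.nose_length)
for c in('top','side'):
    p=bot.camera(c); save(p,c+'0.png',k=1.5); np.save(c+'0.npy',p,allow_pickle=True)
    R,t,_=ray(p,(0,0)); print(c,-R.T@t,R[2])
    for n,z in(('union_a',0.004),('nut_1',.004),('divided_box',0),('cell_left',.004),('cell_middle',.004),('cell_right',.004),('console',0),('stick_knob',.128),('card',0)):
        for d in bot.pinpoint(p,n): print(n,np.array(d['xy']),round(d['score'],2),at_z(p,d['xy'],z),end=' | ')
        print()
E
```

```text
pics
{'time': 0.0, 'qpos': array([-1.212,  0.309,  1.635,  0.   ,  1.2  , -0.07 ]), 'qvel': array([-0.001, -0.   ,  0.001,  0.001, -0.   ,  0.001]), 'joint_torque': array([ -0.001, -41.525, -27.667,  -0.   ,   0.01 ,   0.   ]), 'position': array([ 0.26 , -0.568,  0.203]), 'ee_rot': array([-3.139, -0.   ,  0.429]), 'wrist_force': array([ 0.42 , -0.431, -0.304]), 'moment': array([-0.012,  0.028,  0.052]), 'grip_force': 0.0, 'opening': 1.0016697275525952} 0.011
top [ 0.379 -0.004  1.616] [ 0.067  0.012 -0.998]
union_a [199.4 231.6] 0.65 [0.375 0.211 0.004] | union_a [214.8 195.5] 0.57 [0.495 0.162 0.004] | union_a [169.6 179.6] 0.52 [0.546 0.314 0.004] | union_a [373.8 177.1] 0.49 [ 0.56  -0.364  0.004] | union_a [222.3 226.1] 0.38 [0.394 0.136 0.004] | 
nut_1 [191.6 175.3] 0.61 [0.561 0.24  0.004] | 
divided_box [167.4 182. ] 0.6 [0.539 0.322 0.   ] | 
cell_left [334.8 192.6] 0.8 [ 0.507 -0.234  0.004] | cell_left [352.4 186.6] 0.16 [ 0.528 -0.293  0.004] | 
cell_middle [352.3 188.1] 0.96 [ 0.523 -0.292  0.004] | 
cell_right [368.8 184.3] 0.65 [ 0.536 -0.347  0.004] | cell_right [372.8
[... 507 characters left out ...]
0.46 [ 0.536 -0.338  0.004] | 
nut_1 [188.9 270.3] 0.59 [0.57  0.244 0.004] | nut_1 [193.8 295.8] 0.24 [0.526 0.324 0.004] | 
divided_box [251.5 169.8] 0.91 [ 0.533 -0.286  0.   ] | 
cell_left [251.9 176.3] 0.89 [ 0.519 -0.239  0.004] | 
cell_middle [253.4 168.9] 0.83 [ 0.526 -0.287  0.004] | 
cell_right [255.3 159.2] 0.61 [ 0.536 -0.354  0.004] | cell_right [255.3 170.1] 0.31 [ 0.518 -0.281  0.004] | 
console [234.9 221.7] 0.97 [0.509 0.012 0.   ] | console [189.2 271.5] 0.31 [0.57  0.244 0.   ] | console [223.6 254.3] 0.27 [0.499 0.158 0.   ] | 
stick_knob [233.5 186.9] 0.5 [0.51  0.009 0.128] | 
card [208.1 279.5] 0.83 [0.511 0.259 0.   ] | card [254.  167.5] 0.41 [ 0.528 -0.303  0.   ] |
```

Run:
```python
from h import *
a=np.load('top0.npy',allow_pickle=True).item(); b=np.load('side0.npy',allow_pickle=True).item()
A=cv2.resize(a['color'][130:270,130:410],(800,400),interpolation=cv2.INTER_CUBIC)
save(a,'topc.png',(140,140,400,260),3); save(b,'sidec.png',(150,140,310,320),3.3)
```

```text
(no output)
```

View pics/topc.png

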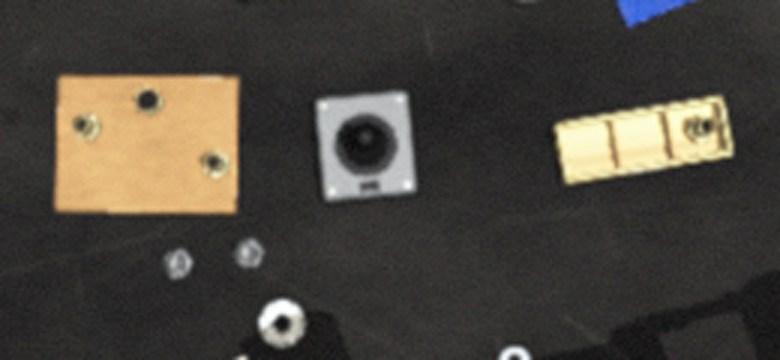

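View pics/sidec.png

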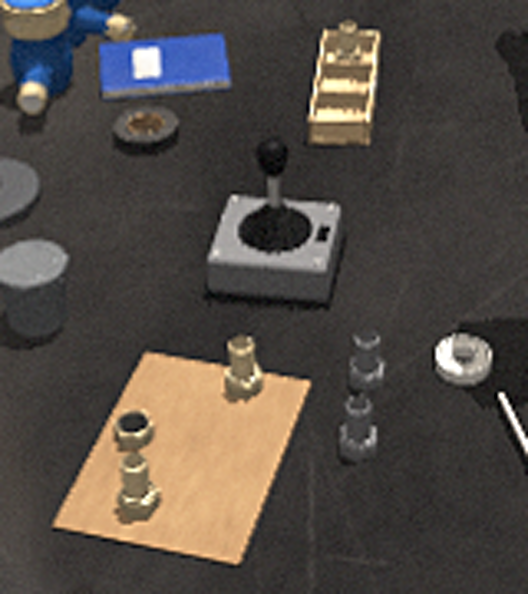

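The top crop shows the card on the left with two brass unions (crop 85,125 and 213,161, i.e. px 168,182 and 211,194) and the nut (148,100). The two grey look-alikes stand off the card (178,263 and 249,253). The console is at 366,145. The box is on the right (-y), with union_c in its right cell at 700,127. The side crop agrees.

Candidates for the loose unions, in top px:
- (169,180): brass, on the card, chosen.
- (214,195): brass, on the card, chosen.
- (199,232) and (222,226): grey, rejected.
- (374,177): union_c, leave it.
- (191,175): nut, leave it.

Next I refine the positions from depth.

Run:
```python
from h import *
np.set_printoptions(precision=4,suppress=True)
def rect(q):
    (c,s,a)=cv2.minAreaRect((q*1000).astype(np.float32)); return np.array(c)/1000,np.array(s),a
for n in('top0','side0'):
    p=np.load(n+'.npy',allow_pickle=True).item(); P=cloud(p).reshape(-1,3); P=P[~np.isnan(P).any(1)]
    print(n)
    for k,c in(('B',(.54,.32)),('A',(.50,.162)),('c',(.542,-.35)),('knob',(.512,.01))):
        d=np.hypot(P[:,0]-c[0],P[:,1]-c[1])<.03
        z0,z1=(.112,.155) if k=='knob' else (.035,.065)
        q=P[d&(P[:,2]>z0)&(P[:,2]<z1)]; print(k,len(q),q.mean(0),q.max(0),q.min(0))
        if k in'AB': q=P[d&(P[:,2]>.012)&(P[:,2]<.03)]; print('  nut',len(q),q.mean(0),q.max(0),q.min(0))
    q=P[(abs(P[:,0]-.52)<.09)&(abs(P[:,1]+.3)<.13)&(P[:,2]>.012)&(P[:,2]<.036)]; print('box',len(q),*rect(q[:,:2]))
    q=P[(abs(P[:,0]-.512)<.09)&(abs(P[:,1]-.01)<.09)&(P[:,2]>.038)&(P[:,2]<.052)]; print('console',len(q),*rect(q[:,:2]))
    q=P[(abs(P[:,0]-.512)<.12)&(abs(P[:,1]-.25)<.14)&(P[:,2]>-.01)&(P[:,2]<.01)]; print('cardz',np.median(q[:,2]))
```

```text
top0
B 25 [0.5362 0.3163 0.0487] [0.5465 0.3246 0.0623] [0.5269 0.3046 0.035 ]
  nut 49 [0.5352 0.3131 0.0209] [0.5575 0.3434 0.0296] [0.5207 0.2968 0.0121]
A 19 [0.4966 0.1704 0.0493] [0.5059 0.1796 0.0615] [0.4864 0.1606 0.0393]
  nut 55 [0.4961 0.1683 0.0194] [0.522  0.1824 0.0294] [0.476  0.1503 0.012 ]
c 29 [ 0.5404 -0.3571  0.048 ] [ 0.5627 -0.3309  0.0604] [ 0.5294 -0.3679  0.0362]
knob 64 [0.5151 0.0074 0.1416] [0.5271 0.0208 0.1503] [ 0.5028 -0.0035  0.1305]
box 372 [ 0.5266 -0.2957] [ 66.8805 185.3438] 11.079859733581543
console 799 [0.5158 0.0072] [109.4824  99.8329] 6.367312908172607
cardz 0.002122902129231331
side0
B 81 [0.5345 0.3175 0.0461] [0.5454 0.3286 0.0549] [0.5244 0.304  0.0352]
  nut 76 [0.532  0.3223 0.0198] [0.5495 0.3324 0.0293] [0.5202 0.3076 0.012 ]
A 68 [0.495  0.1739 0.0466] [0.506  0.1837 0.0561] [0.4841 0.1605 0.0355]
  nut 67 [0.4928 0.1793 0.0206] [0.5094 0.1889 0.0295] [0.4787 0.1606 0.0129]
c 30 [ 0.5367 -0.353   0.0462] [ 0.5461 -0.3422  0.0557] [ 0.5286 -0.367   0.0354]
knob 93 [0.5124 0.0151 0.1333] [0.5253 0.025  0.1479] [0.5019 0.002  0.1123]
box 385 [ 0.5248 -0.2953] [ 65.6709 195.3867] 9.881467819213867
console 634 [0.5146 0.01  ] [110.6941 106.0319] 5.382654666900635
cardz 0.0013977386136383076
```

```bash
python3 -m inch '[[1,0,60,40,0.18],[1,0,120,60,0.36],[1,0,180,60,0.54],[1,0,240,60,0.72],[1,20,300,60,0.9],[1,60,360,60,1.08],[1,100,420,60,1.26],[1,130,480,60,1.26],[1,150,540,60,1.26],[1,180,600,60,1.26]]'
```

```text
time: 2.25
position: [0.4263, 0.0032, 0.2646]
ee_rot: [3.14, 0.001, 1.689]
wrist_force: [0.5, -1.1, 0.3]
opening: 0.998
grip_force: 0.0
```

```bash
python3 -m inch '[[1,20,40,0,0],[1,40,80,0,0],[1,50,120,0,0],[1,55,150,-60,0],[1,55,150,-120,0],[1,55,150,-150,0],[1,55,150,-150,0],[1,55,150,-150,0],[1,55,150,-150,0],[1,55,150,-150,0]]'
```

```text
time: 3.5
position: [0.4821, 0.1514, 0.1159]
ee_rot: [3.138, -0.0, 1.689]
wrist_force: [-0.6, -0.6, 0.9]
opening: 1.001
grip_force: 0.0
```

```bash
python3 -m inch '[[1,13,20,0,0],[1,13,20,0,0],[1,13,20,-35,0],[1,13,20,-70,0],[1,13,20,-70,0],[1,13,20,-70,0],[-1,13,20,-70,0],[-1,13,20,-70,0],[-1,13,20,-70,0],[-1,13,20,-70,0]]'; python3 -m inch '[[-1,0,0,0,0],[-1,0,0,0,0],[-1,0,0,0,0],[-1,0,0,0,0],[-1,0,0,20,0],[-1,0,0,20,0],[-1,0,0,20,0],[-1,0,0,20,0],[-1,0,0,20,0],[-1,0,0,20,0]]'
python3 - <<'E'
from h import *
p=bot.camera('side'); save(p,'g1.png',(190,190,290,290),5)
E
```

```text
time: 4.75
position: [0.4938, 0.1713, 0.0443]
ee_rot: [3.141, -0.0, 1.689]
wrist_force: [0.2, -0.1, 0.1]
opening: 0.141
grip_force: 0.0
time: 6.0
position: [0.4934, 0.1712, 0.0637]
ee_rot: [-3.141, 0.0, 1.689]
wrist_force: [-0.4, 0.5, -0.2]
opening: -0.002
grip_force: 0.0
```

View pics/g1.png

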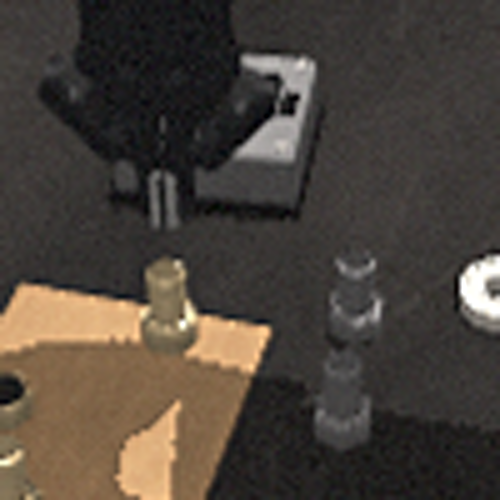

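The gripper shut empty. The tips are at crop (165,225) and the union still stands at (165,310). I'll check both against the calibration.

Run:
```python
from h import *
np.set_printoptions(precision=4,suppress=True)
print(bot.get_obs()['position'])
p=bot.camera('side'); np.save('side1.npy',p,allow_pickle=True)
for uv in((223,234),(222,231),(223,228)): print(uv,at_range(p,uv),at_z(p,uv,.053),at_z(p,uv,.065))
P=cloud(p).reshape(-1,3); P=P[~np.isnan(P).any(1)]
d=np.hypot(P[:,0]-.495,P[:,1]-.172)<.035
for lo in np.arange(.01,.15,.01):
  q=P[d&(P[:,2]>lo)&(P[:,2]<lo+.01)]
  if len(q): print(round(lo,2),len(q),q.mean(0),q.min(0)[:2],q.max(0)[:2])
w=bot.camera('wrist'); save(w,'w1.png',k=1.5)
for d in bot.pinpoint(w,'union_a'): print(d,at_z(w,d['xy'],.004))
```

```text
[0.4935 0.1712 0.0638]
(223, 234) [0.4895 0.1797 0.0958] [0.5063 0.1333 0.053 ] [0.5016 0.1463 0.065 ]
(222, 231) [0.4914 0.1808 0.1068] [0.5129 0.1217 0.053 ] [0.5081 0.1349 0.065 ]
(223, 228) [0.4883 0.1802 0.1172] [0.5141 0.1086 0.053 ] [0.5093 0.122  0.065 ]
0.01 42 [0.4919 0.18   0.0159] [0.4787 0.1578] [0.5089 0.1888]
0.02 34 [0.4936 0.1782 0.0238] [0.4811 0.1655] [0.5093 0.1877]
0.03 20 [0.4944 0.178  0.0365] [0.4856 0.1618] [0.5049 0.1832]
0.04 34 [0.4948 0.1732 0.0454] [0.4849 0.1615] [0.5049 0.184 ]
0.05 22 [0.4957 0.1733 0.0525] [0.4849 0.1612] [0.5061 0.1854]
0.09 11 [0.4923 0.1795 0.0969] [0.4851 0.1738] [0.5037 0.1849]
0.1 30 [0.4902 0.1775 0.1048] [0.4787 0.1651] [0.5036 0.1836]
0.11 34 [0.4888 0.1778 0.1149] [0.4787 0.1623] [0.5054 0.1841]
0.12 31 [0.4908 0.1795 0.1249] [0.4781 0.1718] [0.5041 0.1845]
0.13 41 [0.4896 0.1787 0.1356] [0.4637 0.1631] [0.5124 0.1867]
0.14 122 [0.4946 0.1768 0.1455] [0.4608 0.1581] [0.5294 0.1885]
{'xy': [114.6, 120.5], 'score': 0.93} [0.3928 0.2118 0.004 ]
{'xy': [259.4, 191.1], 'score': 0.91} [0.4975 0.1732 0.004 ]
{'xy': [126.4, 220.5], 'score': 0.75} [0.4017 0.1384 0.004 ]
```

View pics/w1.png

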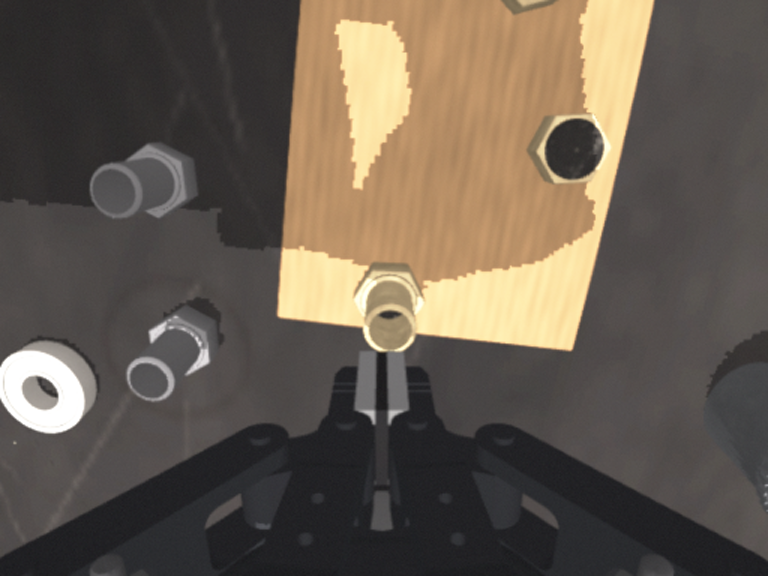

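The depth puts the shut fingertips at z≈0.092, while the reported TCP of 0.064 would put them at 0.053. So the true tips are about 40 mm higher than reported. x and y agree. The wrist picture shows the union at (390,320), directly ahead and below the tips. I'll open, go 55 mm lower and grip again, watching the force.

```bash
python3 -m inch '[[1,2,1,0,0],[1,2,1,0,0],[1,2,1,0,0],[1,2,1,0,0],[1,2,1,0,0],[1,2,1,-20,0],[1,2,1,-40,0],[1,2,1,-55,0],[1,2,1,-55,0],[1,2,1,-55,0]]'; python3 -m inch '[[-1,0,0,0,0],[-1,0,0,0,0],[-1,0,0,0,0],[-1,0,0,0,0],[-1,0,0,0,0],[-1,0,0,0,0],[-1,0,0,0,0],[-1,0,0,0,0],[-1,0,0,0,0],[-1,0,0,0,0]]'
```

```text
time: 7.45
position: [0.4962, 0.1724, 0.0095]
ee_rot: [3.141, -0.0, 1.689]
wrist_force: [0.4, -0.1, 0.9]
opening: 1.001
grip_force: 0.0
time: 8.7
position: [0.496, 0.1723, 0.0094]
ee_rot: [3.141, -0.0, 1.689]
wrist_force: [-0.3, 0.6, 4.9]
opening: 0.216
grip_force: 58.8
```

```bash
python3 -m inch '[[-1,0,0,40,0],[-1,0,0,90,0],[-1,0,0,140,0],[-1,0,0,200,0],[-1,0,0,200,0],[-1,5,-50,200,0.06],[-1,10,-100,200,0.06],[-1,10,-150,200,0.06],[-1,10,-150,200,0.06],[-1,10,-150,200,0.06]]'
python3 - <<'E'
from h import *
np.set_printoptions(precision=4,suppress=True)
o=bot.get_obs(); print(o['position'],o['opening'],o['grip_force'],o['wrist_force'])
p=bot.camera('side'); P=cloud(p).reshape(-1,3); P=P[~np.isnan(P).any(1)]
d=np.hypot(P[:,0]-o['position'][0],P[:,1]-o['position'][1])<.03
for lo in np.arange(.13,.29,.01):
  q=P[d&(P[:,2]>lo)&(P[:,2]<lo+.01)]
  if len(q): print(round(lo,2),len(q),q.mean(0),q.min(0)[:2],q.max(0)[:2])
save(p,'g2.png',(190,120,290,220),5)
E
```

```text
time: 9.95
position: [0.5046, 0.0225, 0.2075]
ee_rot: [-3.139, -0.001, 1.748]
wrist_force: [-0.0, -0.3, -1.4]
opening: 0.211
grip_force: 59.1
[0.5046 0.0225 0.2075] 0.21128671658083822 59.109404901828384 [-0.0391 -0.3016 -1.3615]
0.13 31 [0.5115 0.0163 0.1349] [0.5009 0.0026] [0.5238 0.0231]
0.14 30 [0.5141 0.0113 0.1431] [ 0.5046 -0.0001] [0.5252 0.0197]
0.2 23 [0.5006 0.0306 0.2062] [0.4874 0.0162] [0.5177 0.0383]
0.21 47 [0.5005 0.0308 0.2156] [0.4876 0.007 ] [0.5177 0.0391]
0.22 27 [0.5014 0.029  0.224 ] [0.4924 0.0193] [0.5147 0.0354]
0.23 23 [0.5026 0.0312 0.2358] [0.4869 0.025 ] [0.5168 0.0352]
0.24 58 [0.5013 0.0274 0.2452] [0.4801 0.011 ] [0.5229 0.0367]
0.25 47 [0.5    0.0293 0.2542] [0.4802 0.0165] [0.5256 0.0397]
0.26 36 [0.5032 0.0307 0.2649] [0.4804 0.0151] [0.5246 0.0379]
0.27 40 [0.502  0.0321 0.2751] [0.4761 0.0218] [0.529  0.0414]
0.28 59 [0.5024 0.0313 0.2858] [0.4759 0.0115] [0.5335 0.0428]
```

View pics/g2.png

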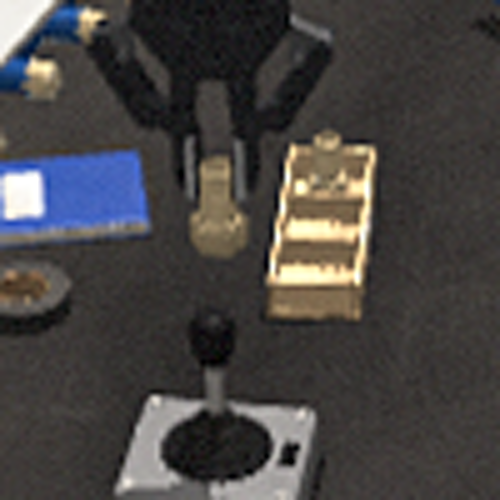

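The union is held upright at crop (218,205), between the fingers and clear of the knob at (212,335). I'll carry it to cell_middle.

```bash
python3 -m inch '[[-1,4,-55,0,0],[-1,8,-110,0,0],[-1,12,-165,0,0],[-1,16,-220,0,0],[-1,20,-275,0,0],[-1,22,-318,0,0],[-1,22,-318,-50,0],[-1,22,-318,-100,0],[-1,22,-318,-145,0],[-1,22,-318,-145,0]]'
python3 - <<'E'
from h import *
np.set_printoptions(precision=4,suppress=True)
o=bot.get_obs(); print(o['position'])
for n in('top','side','wrist'):
  p=bot.camera(n)
  for k in('cell_left','cell_middle','cell_right'):
    print(n,k,[(np.round(d['score'],2),at_z(p,d['xy'],.004)[:2]) for d in bot.pinpoint(p,k)])
  P=cloud(p).reshape(-1,3); P=P[~np.isnan(P).any(1)]
  q=P[(abs(P[:,0]-.52)<.09)&(abs(P[:,1]+.3)<.13)&(P[:,2]>.02)&(P[:,2]<.036)]; c,s,a=cv2.minAreaRect((q[:,:2]*1000).astype(np.float32)); print('box',len(q),c,s,a)
E
```

```text
time: 11.25
position: [0.5242, -0.2915, 0.059]
ee_rot: [-3.133, -0.008, 1.751]
wrist_force: [-0.7, -0.0, -0.1]
opening: 0.212
grip_force: 59.1
[ 0.5242 -0.2915  0.059 ]
top cell_left [(np.float64(0.73), array([ 0.5133, -0.2337]))]
top cell_middle [(np.float64(0.58), array([ 0.5304, -0.2976]))]
top cell_right [(np.float64(0.98), array([ 0.5367, -0.3581]))]
box 111 (526.2694702148438, -292.35028076171875) (64.69567108154297, 178.22470092773438) 10.015938758850098
side cell_left [(np.float64(0.72), array([ 0.5159, -0.2326]))]
side cell_middle [(np.float64(0.61), array([ 0.5242, -0.2897]))]
side cell_right [(np.float64(0.95), array([ 0.533 , -0.3336]))]
box 234 (524.3935546875, -293.3380126953125) (65.12336730957031, 191.3080596923828) 10.178329467773438
wrist cell_left [(np.float64(0.61), array([ 0.5171, -0.2389]))]
wrist cell_middle [(np.float64(0.72), array([ 0.5253, -0.2949]))]
wrist cell_right []
box 4827 (526.4978637695312, -295.6455993652344) (64.92646026611328, 184.78033447265625) 9.993295669555664
```

```bash
python3 -m inch '[[-1,1,-2,0,0],[-1,1,-2,0,0],[-1,1,-2,-20,0],[-1,1,-2,-35,0],[-1,1,-2,-45,0],[-1,1,-2,-48,0],[-1,1,-2,-48,0],[-1,1,-2,-48,0],[-1,1,-2,-48,0],[-1,1,-2,-48,0]]'
```

```text
time: 13.1
position: [0.529, -0.2979, 0.0165]
ee_rot: [3.141, 0.001, 1.749]
wrist_force: [0.4, -0.4, -1.2]
opening: 0.214
grip_force: 59.1
```

```bash
python3 -m inch '[[-1,-2,2,-3,0],[-1,-2,2,-6,0],[-1,-2,2,-6,0],[-1,-2,2,-6,0],[-0.2,-2,2,-6,0],[-0.2,-2,2,-6,0],[-0.2,-2,2,-6,0],[-0.2,-2,2,-6,0],[-0.2,-2,2,-6,0],[-0.2,-2,2,-6,0]]'; python3 -m inch '[[-0.2,0,0,40,0],[-0.2,0,0,80,0],[-0.2,0,0,140,0],[-0.2,0,0,200,0],[-0.2,0,55,200,0],[1,0,110,200,0],[1,0,165,200,0],[1,0,220,200,0],[1,0,275,200,0],[1,0,330,200,0]]'
python3 - <<'E'
from h import *
np.set_printoptions(precision=4,suppress=True)
p=bot.camera('side'); save(p,'s2.png',(150,140,310,320),3.3)
P=cloud(p).reshape(-1,3); P=P[~np.isnan(P).any(1)]
for k,c in(('mid',(.526,-.295)),('c',(.537,-.354)),('B',(.535,.3165))):
  q=P[(np.hypot(P[:,0]-c[0],P[:,1]-c[1])<.025)&(P[:,2]>.037)&(P[:,2]<.07)]; print(k,len(q),q.mean(0),q.min(0),q.max(0))
E
```

```text
time: 14.35
position: [0.5267, -0.2957, 0.0101]
ee_rot: [-3.142, 0.0, 1.749]
wrist_force: [0.2, -0.1, 0.0]
opening: 0.401
grip_force: 0.0
time: 15.6
position: [0.5265, 0.036, 0.2103]
ee_rot: [3.141, 0.0, 1.749]
wrist_force: [0.9, 0.2, -0.1]
opening: 0.998
grip_force: 0.0
mid 31 [ 0.525  -0.2931  0.0482] [ 0.5168 -0.3096  0.0374] [ 0.5341 -0.2825  0.0565]
c 28 [ 0.5372 -0.3547  0.046 ] [ 0.5283 -0.3675  0.0374] [ 0.5454 -0.3428  0.0538]
B 76 [0.5345 0.3173 0.0469] [0.5241 0.3053 0.0375] [0.5453 0.3278 0.0547]
```

View pics/s2.png

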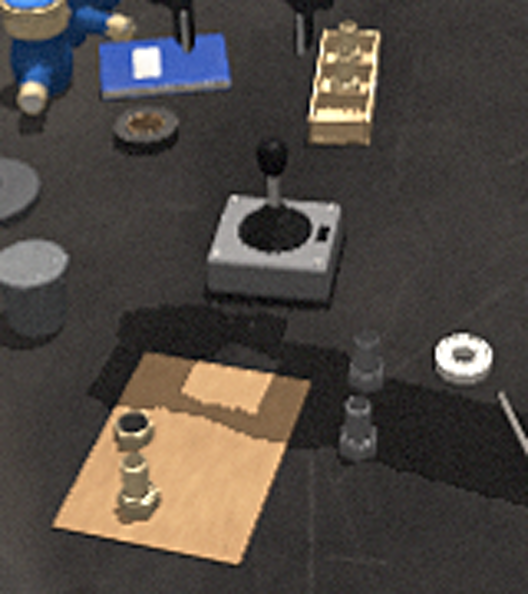

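Union_a stands in the middle cell (crop 345,78), union_c is undisturbed at (348,45), and union_b is at (135,485). Next I fetch union_b.

```bash
python3 -m inch '[[1,2,55,0,0],[1,4,110,0,0],[1,6,165,0,0],[1,8,220,0,0],[1,9,280,0,0],[1,9,280,0,0],[1,9,280,-60,0],[1,9,280,-110,0],[1,9,280,-150,0],[1,9,280,-150,0]]'; python3 -m inch '[[1,0,0,0,0],[1,0,0,0,0],[1,0,0,0,0],[1,0,0,0,0],[1,0,0,0,0],[1,0,0,0,0],[1,0,0,0,0],[1,0,0,0,0],[1,0,0,0,0],[1,0,0,0,0]]'
```

```text
time: 16.9
position: [0.532, 0.311, 0.0559]
ee_rot: [-3.132, 0.003, 1.748]
wrist_force: [-1.2, -0.2, -0.3]
opening: 1.001
grip_force: 0.0
time: 18.15
position: [0.5357, 0.3142, 0.06]
ee_rot: [-3.141, 0.0, 1.749]
wrist_force: [-0.0, 0.5, 0.4]
opening: 1.003
grip_force: 0.0
```

```bash
python3 -m inch '[[1,0,2,-15,0],[1,0,2,-30,0],[1,0,2,-45,0],[1,0,2,-50,0],[1,0,2,-50,0],[1,0,2,-50,0],[-1,0,2,-50,0],[-1,0,2,-50,0],[-1,0,2,-50,0],[-1,0,2,-50,0]]'; python3 -m inch '[[-1,0,0,0,0],[-1,0,0,0,0],[-1,0,0,0,0],[-1,0,0,0,0],[-1,0,0,0,0],[-1,0,0,40,0],[-1,0,0,90,0],[-1,0,0,140,0],[-1,0,0,200,0],[-1,0,0,200,0]]'
```

```text
time: 19.4
position: [0.5362, 0.3165, 0.0106]
ee_rot: [3.141, -0.0, 1.749]
wrist_force: [-0.3, 1.0, -0.6]
opening: 0.215
grip_force: 58.6
time: 20.65
position: [0.5391, 0.318, 0.2162]
ee_rot: [3.131, -0.003, 1.749]
wrist_force: [-0.1, -0.4, -1.8]
opening: 0.216
grip_force: 59.0
```

```bash
python3 -m inch '[[-1,0,0,0,0],[-1,-2,-55,0,0],[-1,-5,-110,0,0],[-1,-8,-165,0,0],[-1,-10,-220,0,0],[-1,-12,-275,0,0],[-1,-14,-330,0,0],[-1,-16,-385,0,0],[-1,-18,-440,0,0],[-1,-20,-495,0,0]]'; python3 -m inch '[[-1,0,-40,0,0],[-1,0,-40,0,0],[-1,0,-40,0,0],[-1,0,-40,-50,0],[-1,0,-40,-100,0],[-1,0,-40,-145,0],[-1,0,-40,-145,0],[-1,0,-40,-145,0],[-1,0,-40,-145,0],[-1,0,-40,-145,0]]'
```

```text
time: 21.9
position: [0.513, -0.1795, 0.2065]
ee_rot: [-3.136, -0.004, 1.749]
wrist_force: [1.7, 0.2, -0.4]
opening: 0.212
grip_force: 59.1
time: 23.15
position: [0.5172, -0.2194, 0.0672]
ee_rot: [3.139, 0.002, 1.749]
wrist_force: [-0.2, 0.4, -0.2]
opening: 0.216
grip_force: 59.1
```

```bash
python3 -m inch '[[-1,-2,-16,0,0],[-1,-2,-16,0,0],[-1,-2,-16,-15,0],[-1,-2,-16,-30,0],[-1,-2,-16,-42,0],[-1,-2,-16,-48,0],[-1,-2,-16,-48,0],[-1,-2,-16,-48,0],[-1,-2,-16,-48,0],[-1,-2,-16,-48,0]]'
```

```text
time: 24.4
position: [0.5141, -0.235, 0.0176]
ee_rot: [3.141, 0.001, 1.749]
wrist_force: [-0.7, 0.4, -1.6]
opening: 0.217
grip_force: 59.1
```

```bash
python3 -m inch '[[-1,1,0,-4,0],[-1,1,0,-7,0],[-1,1,0,-7,0],[-1,1,0,-7,0],[-0.2,1,0,-7,0],[-0.2,1,0,-7,0],[-0.2,1,0,-7,0],[-0.2,1,0,-7,0],[-0.2,1,0,-7,0],[-0.2,1,0,-7,0]]'; python3 -m inch '[[-0.2,0,0,40,0],[-0.2,0,0,80,0],[-0.2,0,0,140,0],[-0.2,0,0,200,0],[-0.7,0,55,200,0],[-0.7,0,110,200,0],[-0.7,0,165,200,0],[-0.7,0,220,200,0],[-0.7,0,275,200,0],[-0.7,0,310,200,0]]'
python3 - <<'E'
from h import *
np.set_printoptions(precision=4,suppress=True)
print(bot.get_obs()['position'])
for n in('side','top'):
 p=bot.camera(n)
 if n=='side': save(p,'s3.png',(190,120,310,240),4.5)
 P=cloud(p).reshape(-1,3); P=P[~np.isnan(P).any(1)]
 for k,c in(('left',(.515,-.236)),('mid',(.526,-.295)),('c',(.537,-.354)),('knob',(.514,.01))):
  q=P[(np.hypot(P[:,0]-c[0],P[:,1]-c[1])<.025)&(P[:,2]>(.112 if k=='knob' else .037))&(P[:,2]<(.155 if k=='knob' else .07))]
  if len(q): print(n,k,len(q),q.mean(0),q.min(0),q.max(0))
E
```

```text
time: 25.65
position: [0.5147, -0.2347, 0.01]
ee_rot: [-3.142, 0.0, 1.749]
wrist_force: [0.6, 0.5, 0.5]
opening: 0.402
grip_force: 0.0
time: 26.9
position: [0.5142, 0.0776, 0.2102]
ee_rot: [3.141, -0.0, 1.751]
wrist_force: [0.3, -0.3, -0.2]
opening: 0.151
grip_force: 0.0
[0.5142 0.0776 0.2102]
side left 39 [ 0.5118 -0.2322  0.0482] [ 0.503  -0.2444  0.0383] [ 0.5228 -0.22    0.0572]
side mid 32 [ 0.5245 -0.2928  0.0479] [ 0.5164 -0.3057  0.0372] [ 0.5339 -0.2816  0.0572]
side c 28 [ 0.5366 -0.3547  0.0461] [ 0.5275 -0.37    0.0373] [ 0.5464 -0.3434  0.0537]
side knob 91 [0.5125 0.0152 0.1336] [0.5012 0.0008 0.1134] [0.5246 0.0238 0.1461]
top left 20 [ 0.5159 -0.2364  0.0494] [ 0.5051 -0.244   0.0385] [ 0.5247 -0.2265  0.0621]
top mid 25 [ 0.5263 -0.2951  0.0484] [ 0.5168 -0.3054  0.0376] [ 0.5364 -0.2841  0.0591]
top c 26 [ 0.5388 -0.3575  0.0501] [ 0.5287 -0.3676  0.0391] [ 0.549  -0.3486  0.0602]
top knob 63 [0.5152 0.0076 0.1411] [ 0.5028 -0.0035  0.1319] [0.5276 0.0208 0.1512]
```

View pics/s3.png

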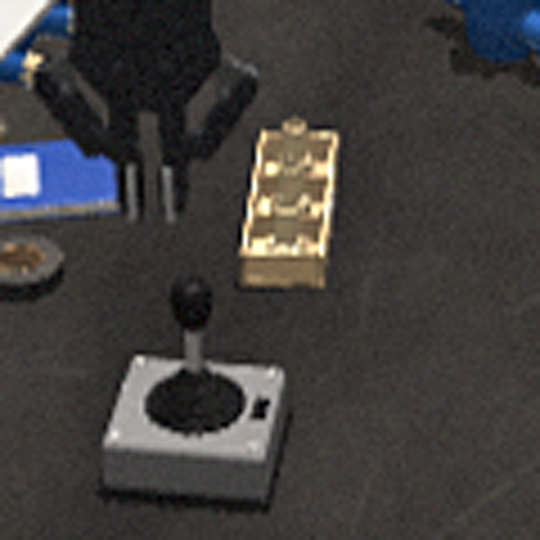

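All three cells hold an upright union (crop 290,160 / 290,200 / 285,240). The stick is upright with its knob at (190,305). I'll lower beside the knob on its +y side, then push towards -y.

```bash
python3 -m inch '[[-0.7,0,0,-50,-0.08],[-0.7,0,0,-100,-0.08],[-0.7,0,0,-133,-0.08],[-0.7,0,0,-133,-0.08],[-0.7,0,0,-133,-0.08],[-0.7,0,-10,-133,-0.08],[-0.7,0,-20,-133,-0.08],[-0.7,0,-30,-133,-0.08],[-0.7,0,-36,-133,-0.08],[-0.7,0,-36,-133,-0.08]]';  python3 -m inch '[[-0.7,0,-6,0,0],[-0.7,0,-10,0,0],[-0.7,1,-14,0,0],[-0.7,1,-18,0,0],[-0.7,2,-22,0,0],[-0.7,2,-26,0,0],[-0.7,3,-30,0,0],[-0.7,3,-34,0,0],[-0.7,3,-36,0,0],[-0.7,3,-36,0,0]]'
python3 - <<'E'
from h import *
np.set_printoptions(precision=4,suppress=True)
o=bot.get_obs();print(o['position'],o['wrist_force'])
t=bot.camera('top'); p=bot.camera('side')
a=cv2.resize(t['color'][140:240,210:310],(400,400)); b=cv2.resize(p['color'][150:250,185:285],(400,400))
cv2.imwrite('pics/push.png',np.hstack([a,b])[...,::-1])
for q in(t,p): print([(np.round(d['score'],2),d['xy'],at_z(q,d['xy'],.123)) for d in bot.pinpoint(q,'stick_knob')])
E
```

```text
time: 28.25
position: [0.5146, 0.0387, 0.0771]
ee_rot: [-3.142, -0.0, 1.668]
wrist_force: [-0.4, 0.2, 0.5]
opening: 0.151
grip_force: 0.0
time: 29.5
position: [0.5167, 0.0035, 0.0763]
ee_rot: [-3.14, -0.001, 1.668]
wrist_force: [-1.0, 4.9, -3.0]
opening: 0.156
grip_force: 2.8
[0.5167 0.0035 0.0763] [-0.9813  4.8969 -2.9887]
[]
[(np.float64(0.59), [233.6, 181.9], array([ 0.519, -0.023,  0.123])), (np.float64(0.19), [255.1, 168.0], array([ 0.4755, -0.1128,  0.123 ]))]
```

View pics/push.png

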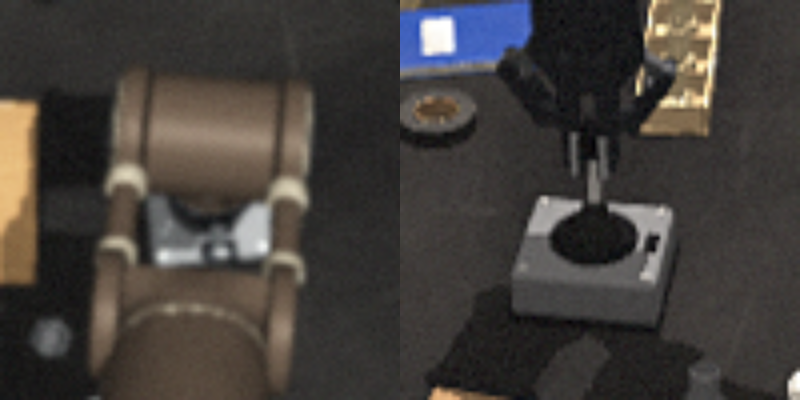

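The side view shows the stick pushed away, with the shaft centred between the fingers (595,185). The 4.9 N force and the ~32 mm knob shift both put the tilt at about 0.38–0.41. I'll hold, then ease back.

```bash
for i in 1 2; do python3 -m inch '[[-0.7,0,0,0,0],[-0.7,0,0,0,0],[-0.7,0,0,0,0],[-0.7,0,0,0,0],[-0.7,0,0,0,0],[-0.7,0,0,0,0],[-0.7,0,0,0,0],[-0.7,0,0,0,0],[-0.7,0,0,0,0],[-0.7,0,0,0,0]]'; done; python3 -m inch '[[-0.7,-1,4,0,0],[-0.7,-1,8,0,0],[-0.7,-1,12,0,0],[-0.7,-2,16,0,0],[-0.7,-2,20,0,0],[-0.7,-2,24,0,0],[-0.7,-3,28,0,0],[-0.7,-3,34,0,0],[-0.7,-3,44,0,0],[-0.7,-3,70,0,0]]'; python3 -m inch '[[-0.7,0,20,0,0],[-0.7,0,20,0,0],[-0.7,0,20,50,0],[-0.7,0,20,100,0],[-0.7,0,20,140,0],[-0.7,0,20,140,0],[-0.7,0,20,140,0],[-0.7,0,20,140,0],[-0.7,0,20,140,0],[-0.7,0,20,140,0]]'
python3 - <<'E'
from h import *
np.set_printoptions(precision=4,suppress=True)
for n in('side',):
 p=bot.camera(n); P=cloud(p).reshape(-1,3); P=P[~np.isnan(P).any(1)]
 for k,c in(('left',(.515,-.236)),('mid',(.526,-.295)),('c',(.537,-.354)),('knob',(.514,.01))):
  q=P[(np.hypot(P[:,0]-c[0],P[:,1]-c[1])<.025)&(P[:,2]>(.112 if k=='knob' else .037))&(P[:,2]<(.155 if k=='knob' else .07))]
  if len(q): print(n,k,len(q),q.mean(0),q.min(0),q.max(0))
E
```

```text
time: 30.95
position: [0.5168, 0.0037, 0.0764]
ee_rot: [-3.14, -0.001, 1.669]
wrist_force: [-0.8, 5.0, -3.4]
opening: 0.149
grip_force: 2.8
time: 32.2
position: [0.5168, 0.0037, 0.0764]
ee_rot: [-3.14, -0.001, 1.669]
wrist_force: [-0.8, 4.9, -2.7]
opening: 0.151
grip_force: 2.8
time: 33.45
position: [0.5148, 0.0734, 0.0771]
ee_rot: [3.141, 0.0, 1.667]
wrist_force: [-0.2, 0.5, 0.0]
opening: 0.152
grip_force: 0.0
time: 34.7
position: [0.5142, 0.0932, 0.2162]
ee_rot: [-3.14, 0.0, 1.669]
wrist_force: [0.2, -0.4, -0.4]
opening: 0.15
grip_force: 0.0
side left 40 [ 0.512  -0.2324  0.0477] [ 0.502  -0.2494  0.0372] [ 0.5223 -0.222   0.0559]
side mid 33 [ 0.5256 -0.2937  0.0469] [ 0.5172 -0.3099  0.0372] [ 0.5349 -0.2819  0.0545]
side c 27 [ 0.537  -0.355   0.0463] [ 0.5285 -0.3708  0.0379] [ 0.5467 -0.3446  0.052 ]
side knob 92 [0.5125 0.015  0.1331] [0.5008 0.0013 0.1135] [0.5254 0.0236 0.1464]
```

The knob is back to its start position and the unions are unchanged, so I'll hand the job in.

```bash
python3 -c "
from bench import bot
print(bot.job_done())"
```

```text
the job is handed in; nothing more can be done
None
```

Job handed in, no verdict returned: camera depth shows one upright union in each cell, the stick was held towards the box for over 2 s at an estimated 0.38–0.41 rad, and its knob measured back at its start position.

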